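Load the topping tube and lock the keeper one hole on

TASK

Take the one tall topping tube out of the wooden stand and seat it fully down in the empty hole of the white tube rack. Then pull up the black knob of the rack's spring plunger, slide the keeper one index hole along so that its strip also covers the new tube, and let the pin go fully home in that next hole. Finish while still holding the knob with the gripper, pin fully home; do not let go at the end, and leave the other tubes and everything else on the counter where they are.

Things in the scene. Friction and masses are not known exactly. Their poses are not given: they have to be found in the camera images.
- tube: the tall closed topping tube: round dark-brown tube with a white cap on its top 18 mm, 24 mm diameter all the way up, 90 mm long, about 50 g, foot tapered over the last 4 mm. It starts upright in one of the three holes of the wooden stand (any of them), 60 mm of it above the stand. Origin: centre of its underside; z runs up the tube
- stand: dark wooden block 60 x 190 x 40 mm high, fixed to the counter, with three holes in a row along its y at -60, 0 and +60 mm; holes 26 mm wide, 30 mm deep. One holds the tall tube, the others the two short ones. Origin: centre of the underside; x across the row, y along it
- rack: tube rack fixed to the counter: white block 56 (x) by 176 (y) by 50 mm high, three tube holes in a row at y = -55, 0 (both hold tall tubes) and +55 mm (empty); on the far side of the row, at x = +75 mm, an aluminium rail along y carries the steel keeper. Origin: centre of the block's underside; x from the row towards the rail, y along the row towards the empty hole, z up
- rail_top (a point): middle of the rail's top, 97 mm above the counter. Rail 28 mm wide, 220 mm long, with four 11.5 mm index holes in its top at y = -85, -30, +25 and +80 mm of the rack; the pin starts in the one at -30. Axes as the rack's
- strip_tip (a point): end (towards the rack's +y) of the keeper's steel strip, at its underside, 106 mm high. The strip, 16 mm wide and 137 mm long, lies along y over the tube row, 6 mm above seated tubes; at the start it covers the first two tubes only and ends 40 mm before the empty hole's centre. A flat arm joins it to the keeper block (36 x 46 mm) on the rail; block and arm reach up to 114 mm
- free_hole (a point): mouth of the rack's empty tube hole: centre, on the white block's top, 50 mm above the counter. The hole is 26 mm wide and 40 mm deep, so a seated tube stands 50 mm out, its top 100 mm above the counter. Axes as the rack's
- next_hole (a point): mouth of the index hole on the rail top (97 mm high) into which the pin must go: the next one from the start towards the rack's +y. Axes as the rack's
- knob (a point): centre of the black plunger knob on top of the keeper: upright cylinder 26 mm diameter, 25 mm high, its centre 145.5 mm above the counter and its underside 133 mm when the pin is home; below it is a steel collar 18 mm in diameter, up to 128 mm. Moves with keeper and plunger; at the start it stands 55 mm (along the rack's -y) before the next hole. Axes as the rack's
- keeper (a joint): slide of the keeper along the rail, m: 0 at the start hole, grows towards the rack's +y (towards the empty tube hole); 0.055 is the next hole, 0.110 the hole beyond, which is too far. The pin locks it with about 1 mm of play; free, it needs about 2 N to slide
- plunger (a joint): height to which the plunger is pulled, m: 0 pin home, end stop at 0.018. A spring pushes it down with 5 N at 0 and 9 N at 0.018. The round-ended 9 mm pin reaches 10 mm into the hole: above 0.011 the keeper slides freely; between holes the pin rides on the rail at about 0.010
- short_a: a short closed topping tube in another hole of the wooden stand: 24 mm diameter, 60 mm long, stands 30 mm out of the stand, otherwise like the tall one; stays where it is. Origin: centre of its underside, z up
- short_b: a short closed topping tube in another hole of the wooden stand: 24 mm diameter, 60 mm long, stands 30 mm out of the stand, otherwise like the tall one; stays where it is. Origin: centre of its underside, z up
- kept_a: a tall topping tube (24 mm diameter, 90 mm long) already in the rack, in the end (y = -55 mm) hole, under the keeper strip; stays where it is. Origin: centre of its underside
- kept_b: a tall topping tube (24 mm diameter, 90 mm long) already in the rack, in the middle (y = 0) hole, under the keeper strip; stays where it is. Origin: centre of its underside
- jar: closed jar, 72 mm diameter, 100 mm high; bystander. Origin: centre of the underside
- bowl: white bowl, 100 mm wide, 45 mm high; bystander. Origin: centre of the underside
- spatula: spatula lying flat on the counter beyond the stand, about 0.25 m long; bystander
- bread: tin loaf about 180 x 100 x 90 mm on the counter; bystander. Origin: centre of the underside
Mind the look-alikes: they are no part of the job. What is shaped like the tube but yellow is not meant.

How it is judged:
By the outcome, as a careful person would: the job done as asked, in the order asked, and still so for the second after the job is handed in, while the arm keeps its last pose, push and grip.
It also fails if it takes over 54 s, if anything falls off the work surface, if the arm or the gripper's body presses on something with over 40 N, if the wrist force passes 120 N, or if a joint passes its speed limit or range.

ROBOT

A 7-joint arm with a two-finger parallel gripper is mounted at the origin on the work surface. World frame = base frame: x ahead of the robot, y to its left, z up, the work surface at z = 0. Lengths are in m, angles in degrees, forces in N, time in s.
With the tool pointing down it reaches from about 0.425 to 0.875 m from the base axis. Payload 4.7 kg.
Tool frame: the origin (TCP) lies at the centre of the arm's flange, where the gripper is bolted on; the fingertips stand 182 mm ahead of it and the grasp point (between the pads) lies 164 mm ahead of it; z points along the fingers, x is the direction in which the jaws open and shut, and the axes are right-handed (so a half turn about z gives the same grasp; the last joint's range is limited). The gripper opens to 87 mm and grips with 3 to 60 N. Pads are 19 mm wide; open, the fingers measure 117 mm over their backs; the gripper's body (75 mm by 190 mm) begins 51 mm behind the grasp point.
Start: joints at [-62.504, 18.392, -4.016, 83.108, 1.295, 78.541, -3.26], TCP at [0.292, 0.581, 0.405] pointing down, gripper open.
Joint ranges: [-163.93, 163.93], [-17.29, 119.83], [-79.2, 71.16], [3.27, 140.29], [-89.18, 269.18], [5.43, 117.66], [-154.24, 154.24]. Speed limits (degrees/s): [147.25, 147.25, 180, 180, 180, 180, 180].

INTERFACE

Orientations are given as [roll, pitch, yaw] about the fixed x, y, z axes, in that order (R = Rz(yaw) Ry(pitch) Rx(roll)).
In Python, from cell import env gives the robot as it stands. The module is installed in compiled form; this text tells all that it offers.
- The arm moves only by the tool carry_out, never from a script. Its argument "increments" is a list of rows, each a list of 5 numbers: the shift along the world's x, y, z in m, then the turn about the world's z in degrees, then the gripper's target within -1 to 1 (shut at 1, half-way at 0, fully open at -1). In form: [[dx, dy, dz, spin, jaw], ...]. A call has 1 to 20 rows; each row is the pose to reach, as a shift and turn from the pose commanded when the call began; what a row does not reach only later rows make up. A row lasts 1/10 s, in which the tool goes at most 50 mm and 8.59 degrees, less where a joint would pass 70% of its speed; a pose out of reach is approached as far as the arm can. A call with a gripper value outside its range is refused whole. The fingers move at their own pace and stop on an object; "grip_force" is the grip in N (left out, the last holds). Time passes only in rows, so rows that repeat a pose let the fingers close. It gives the time, the measured TCP pose, the force and the opening at its end, in the units of the state.
- env.get_obs(): the state, without advancing time (a new reading comes with each control period).
- env.read_camera(name): name is "side" or "top" or "wrist"; returns (picture, depth): 400x640x3 uint8, red, green, blue; 400x640 float32, m along the optical axis (not along the pixel's ray), 0 where there is no reading.
- env.get_calibration(name): a dict with "K" (3x3 intrinsics, pixels), "k1" (the pictures are not rectified: a ray, as slopes to the right and down, at radius r is drawn at 1 + k1 r^2 times it, then the intrinsics apply), "camera_from_world" (4x4, takes a point from world to camera coordinates); the wrist camera has in their place "T_tool_cam" (4x4, takes a point from camera to tool coordinates, whose origin is the TCP and whose axes are the tool frame's). Camera axes: x right, y down, z forward; pixel columns grow to the right and rows downward; lengths in m; the calibration is good to about 2 mm. A picture is of the moment at which its call begins: read the wrist's pose just before it. get_calibration takes no time and is no camera call.
- env.sign_off(): hands the job in, once; it reports no verdict.
The state is a dict: "time_s": time; "qpos": joint angles; "joint_velocities": joint speeds; "effort": joint torques, N m; "tool_pos": TCP position; "tool_rot": TCP orientation; "force": force on the tool from outside, world axes, zero at the start; "wrist_torque": the same for the moment, N m; "grip_width": finger opening in m.
Only numpy, scipy, OpenCV 4.12 (cv2) and the standard library are available. Lean on these libraries where they do the work, as an engineer would, in place of code of your own. Each camera call takes 0.05 s, during which the arm holds its last target.

## Working session

There is one attempt and no reset: what is moved stays moved. The work goes in short steps, Python scripts to look and compute and a tool call to move; the robot and the scene stay as the last step left them, time stands still between calls to the robot, and variables do not carry over. Pictures are saved under pics/ and viewed, and the job is handed in when it is done.

Besides the shell and the picture viewer there is one more tool, called by a JSON object that holds its "name" and its "arguments". carry_out: Moves the arm, as the interface text tells. Its arguments: {"type":"object","properties":{"increments":{"type":"array"},"grip_force":{"type":"number"}},"required":["increments"]}

```bash
mkdir -p pics; cat > h.py <<'E'
import numpy as np, cv2
from scipy.spatial.transform import Rotation as R
from cell import env
def grab(name):
    o=env.get_obs(); im,d=env.read_camera(name); c=env.get_calibration(name)
    if name=='wrist':
        T=np.eye(4);T[:3,:3]=R.from_euler('xyz',o['tool_rot'],degrees=True).as_matrix();T[:3,3]=o['tool_pos']
        W=T@np.array(c['T_tool_cam'])
    else: W=np.linalg.inv(np.array(c['camera_from_world']))
    return im,d,np.array(c['K']),c['k1'],W
def rays(uv,K,k1):
    uv=np.atleast_2d(np.array(uv,float)); D=np.array([k1,0,0,0,0.])
    return cv2.undistortPoints(uv.reshape(-1,1,2),K,D).reshape(-1,2)
def at_z(uv,z,K,k1,W):
    r=rays(uv,K,k1); r=np.c_[r,np.ones(len(r))]@W[:3,:3].T; o=W[:3,3]
    return o+r*((z-o[2])/r[:,2])[:,None]
def at_d(uv,d,K,k1,W):
    uv=np.atleast_2d(uv); r=rays(uv,K,k1); z=np.array([d[int(round(v)),int(round(u))] for u,v in uv])
    return (np.c_[r,np.ones(len(r))]*z[:,None])@W[:3,:3].T+W[:3,3]
def save(n,im): cv2.imwrite('pics/'+n,im[:,:,::-1])
def dump(n,g): np.savez(n,im=g[0],d=g[1],K=g[2],k1=g[3],W=g[4])
def load(n):
    z=np.load(n); return z['im'],z['d'],z['K'],float(z['k1']),z['W']
E
python3 - <<'E'
from h import *
print(env.get_obs())
for n in ['top','side','wrist']:
    g=grab(n); dump(n+'0.npz',g); save(n+'0.png',g[0]); print(n,g[4].round(3))
E
```

```text
{'time_s': 0.0, 'qpos': array([-62.50413377,  18.43872074,  -4.01618054,  83.17444237,
         1.29401506,  78.54088766,  -3.26011898]), 'joint_velocities': array([-0.0072597 ,  0.08438916, -0.02021985, -0.05603218,  0.01283801,
       -0.02926649,  0.04677761]), 'effort': array([ 2.69673028e-04, -4.91286170e+01, -4.03829422e-01, -3.12530816e+01,
       -6.39324356e-02,  4.36741544e-02,  1.95212983e-04]), 'tool_pos': array([0.29186407, 0.58055841, 0.40366914]), 'tool_rot': array([1.79995419e+02, 1.08859783e-01, 6.33141692e+01]), 'force': array([-0.17397771, -0.47922064,  0.21992393]), 'wrist_torque': array([-0.03993215, -0.00651962, -0.01925578]), 'grip_width': 0.08719234617655305}
top [[-2.500e-02 -9.730e-01  2.300e-01  2.710e-01]
 [-1.000e+00  2.500e-02 -5.000e-03 -1.000e-03]
 [-1.000e-03 -2.300e-01 -9.730e-01  1.586e+00]
 [ 0.000e+00  0.000e+00  0.000e+00  1.000e+00]]
side [[-0.999 -0.031  0.019  0.585]
 [-0.036  0.73  -0.683  1.064]
 [ 0.007 -0.683 -0.73   1.275]
 [ 0.     0.     0.     1.   ]]
wrist [[ 0.448  0.853  0.267  0.218]
 [ 0.894 -0.427 -0.136  0.619]
 [-0.002  0.299 -0.954  0.383]
 [ 0.     0.     0.     1.   ]]
```

View pics/top0.png

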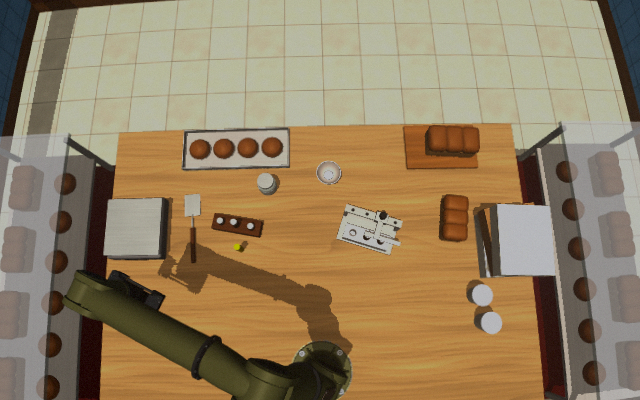

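View pics/side0.png

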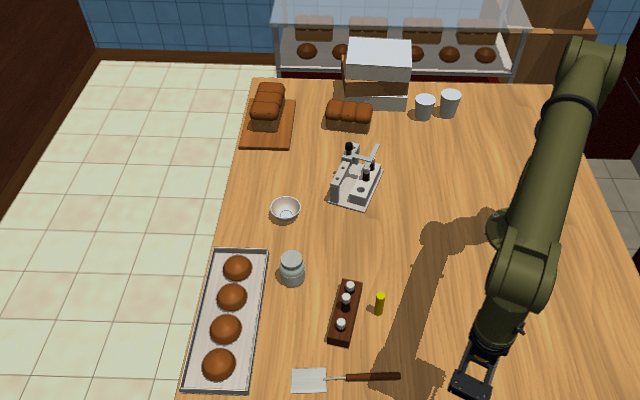

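View pics/wrist0.png

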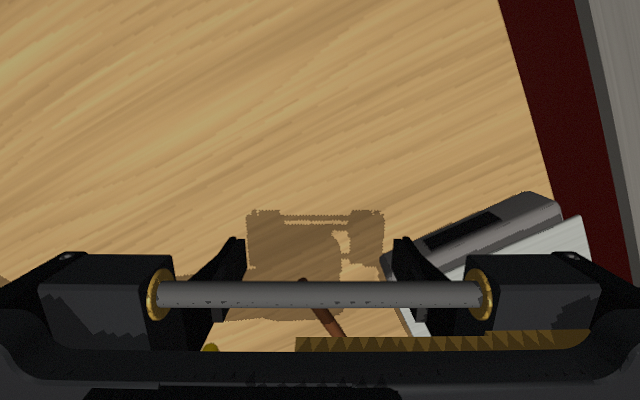

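The top view shows the stand around (237,225), the rack around (370,229), and the yellow look-alike at (238,247). I'll enlarge these areas.

```bash
python3 - <<'E'
from h import *
for n,(a,b,c,d) in {'top':(195,205,275,255),'top_r':(330,195,410,255),'side':(310,260,400,360),'side_r':(310,130,400,220)}.items():
    g=load(n.split('_')[0]+'0.npz'); s=min(800//(c-a),600//(d-b))
    save('c_'+n+'.png',cv2.resize(g[0][b:d,a:c],None,fx=s,fy=s,interpolation=cv2.INTER_CUBIC)); print(n,s)
E
```

```text
top 10
top_r 10
side 6
side_r 6
```

View pics/c_top.png

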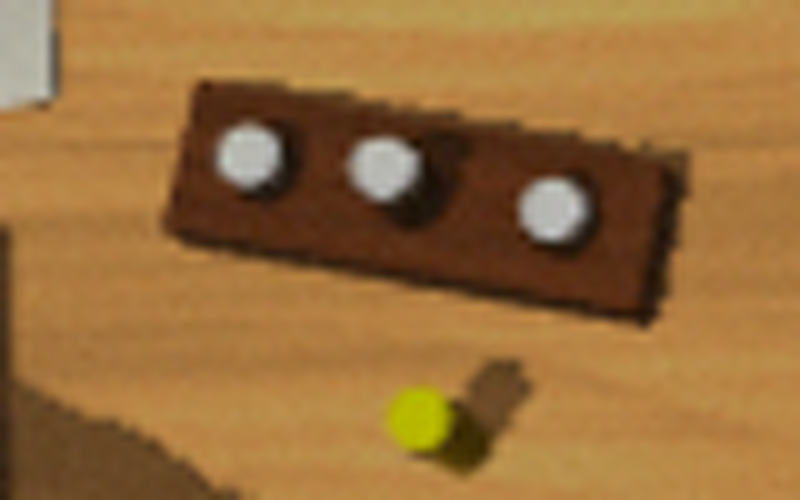

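View pics/c_top_r.png

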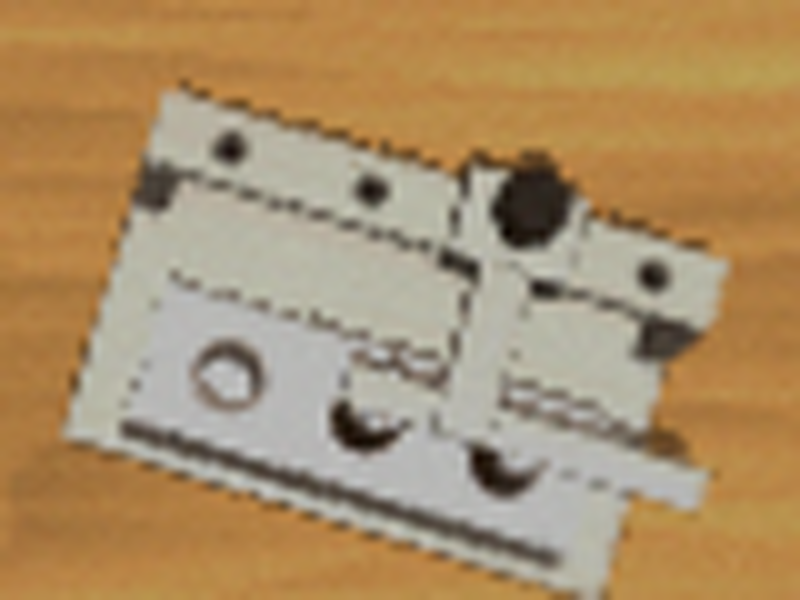

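View pics/c_side.png

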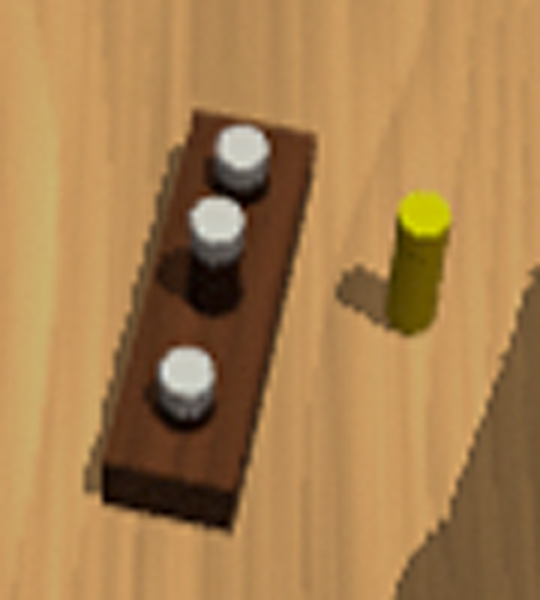

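View pics/c_side_r.png

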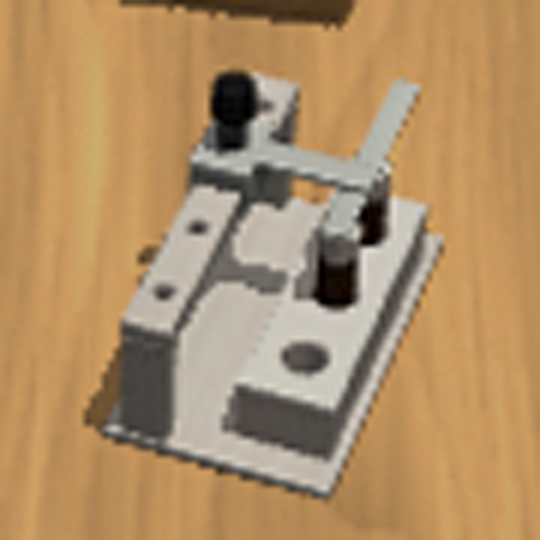

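```bash
python3 - <<'E'
from h import *
def f(n,off,s,pts):
    g=load(n+'0.npz')
    for k,(u,v,z) in pts.items():
        p=((u+.5)/s-.5+off[0],(v+.5)/s-.5+off[1]); print(n,k,at_z([p],z,*g[2:])[0].round(4), at_d([p],*g[1:])[0].round(4))
f('top',(195,205),10,dict(tall=(384,170,.1),s1=(250,155,.07),s2=(553,210,.07)))
f('top',(330,195),10,dict(free=(228,375,.05),i4=(231,147,.097),i3=(371,189,.097),i1=(653,275,.097),knob=(532,208,.158)))
f('side',(310,260),6,dict(tall=(217,217,.1),s1=(187,367,.07),s2=(242,143,.07)))
f('side',(310,130),6,dict(free=(305,357,.05),i4=(163,292,.097),i3=(198,228,.097),knob=(237,83,.158)))
E
```

```text
top tall [0.5544 0.3167 0.1   ] [0.5541 0.3163 0.1017]
top s1 [0.5672 0.375  0.07  ] [0.5671 0.3749 0.0702]
top s2 [0.5432 0.258  0.07  ] [0.5419 0.2568 0.0769]
top free [ 0.5117 -0.1316  0.05  ] [ 0.5172 -0.1346  0.0146]
top i4 [ 0.5908 -0.1325  0.097 ] [ 0.5936 -0.1336  0.0839]
top i3 [ 0.5733 -0.1843  0.097 ] [ 0.576  -0.186   0.0838]
top i1 [ 0.5377 -0.2885  0.097 ] [ 0.539  -0.2899  0.0896]
top knob [ 0.5524 -0.2345  0.158 ] [ 0.5525 -0.2345  0.1579]
side tall [0.5567 0.3171 0.1   ] [0.5566 0.3167 0.0993]
side s1 [0.5682 0.375  0.07  ] [0.5681 0.3741 0.0685]
side s2 [0.5448 0.2577 0.07  ] [0.5447 0.2556 0.067 ]
side free [ 0.5117 -0.1299  0.05  ] [ 0.5108 -0.1448  0.0347]
side i4 [ 0.5915 -0.1302  0.097 ] [ 0.5915 -0.1308  0.0965]
side i3 [ 0.5733 -0.1817  0.097 ] [ 0.5732 -0.1875  0.0915]
side knob [ 0.5543 -0.2345  0.158 ] [ 0.5542 -0.2381  0.1549]
```

The tall tube is in the middle stand hole, at about (0.5556, 0.3168). The free hole is at about (0.5117, -0.131), with the rack yaw about -18.8° and the stand yaw about -11.5°. Next I move above the tube with the jaws across the row.

{"name": "carry_out", "arguments": {"increments": [[0.2635, -0.264, 0, -74.8, -1], [0.2635, -0.264, 0, -74.8, -1], [0.2635, -0.264, 0, -74.8, -1], [0.2635, -0.264, 0, -74.8, -1], [0.2635, -0.264, 0, -74.8, -1], [0.2635, -0.264, 0, -74.8, -1], [0.2635, -0.264, 0, -74.8, -1], [0.2635, -0.264, 0, -74.8, -1], [0.2635, -0.264, 0, -74.8, -1], [0.2635, -0.264, -0.02, -74.8, -1], [0.2635, -0.264, -0.045, -74.8, -0.3], [0.2635, -0.264, -0.045, -74.8, -0.3], [0.2635, -0.264, -0.045, -74.8, -0.3], [0.2635, -0.264, -0.045, -74.8, -0.3]]}}

```text
time_s: 1.55
tool_pos: [0.5558, 0.317, 0.3612]
tool_rot: [-179.9, -0.1, -11.5]
force: [0.6, 0.9, 1.2]
grip_width: 0.0629
```

```bash
python3 - <<'E'
from h import *
o=env.get_obs(); print(o['time_s'],o['tool_pos'],o['tool_rot'],o['grip_width'],o['force'])
g=grab('wrist'); dump('wrist1.npz',g); save('wrist1.png',g[0])
g=grab('side'); dump('side1.npz',g); save('side1.png',cv2.resize(g[0][180:360,280:440],None,fx=3.3,fy=3.3,interpolation=2))
E
```

```text
1.55 [0.55579753 0.31698272 0.3611766 ] [-1.79927239e+02 -8.37774425e-02 -1.14794534e+01] 0.06287970874327013 [0.62544896 0.92436636 1.16707967]
```

View pics/wrist1.png

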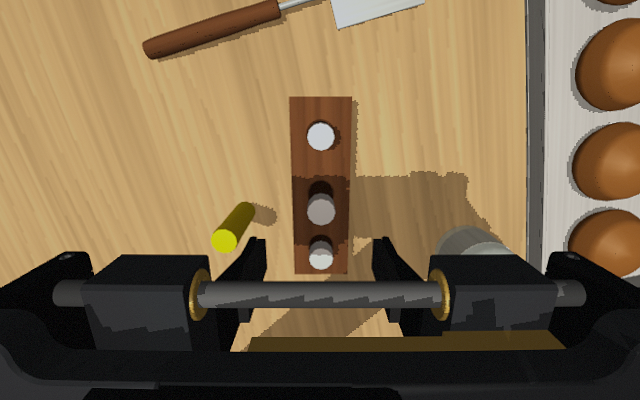

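View pics/side1.png

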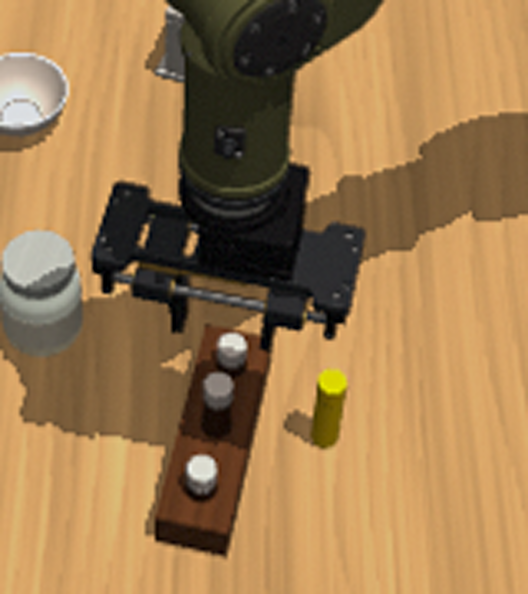

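```bash
python3 - <<'E'
from h import *
g=load('wrist1.npz')
for n,p,z in [('tall',(321,211),.1),('far short',(320.5,136),.07),('near',(320.5,255),.07),('yellow',(224,241),.09),('jar',(480,245),.1)]:
    print(n,at_z([p],z,*g[2:]).round(4),at_d([p],*g[1:]).round(4))
g=load('top0.npz'); print(at_z([(195+41.5,205+41.5)],.09,*g[2:]))
print(at_d([(195+41.5,205+41.5),(266,180)],*g[1:]))
E
```

```text
tall [[0.5582 0.3173 0.1   ]] [[0.5582 0.317  0.0991]]
far short [[0.5697 0.3757 0.07  ]] [[0.5697 0.3756 0.0695]]
near [[0.5469 0.2618 0.07  ]] [[0.5468 0.2614 0.0692]]
yellow [[0.4655 0.3031 0.09  ]] [[0.4662 0.3037 0.0915]]
jar [[0.6895 0.2583 0.1   ]] [[0.7106 0.2329 0.0566]]
[[0.46178145 0.30359908 0.09      ]]
[[0.46096288 0.30228842 0.09643425]
 [0.71201222 0.193053   0.10244405]]
```

{"name": "carry_out", "arguments": {"increments": [[0.001, 0, -0.04, 0, -0.3], [0.001, 0, -0.08, 0, -0.3], [0.001, 0, -0.105, 0, -0.3], [0.001, 0, -0.117, 0, -0.3], [0.001, 0, -0.117, 0, -0.3], [0.001, 0, -0.117, 0, 1], [0.001, 0, -0.117, 0, 1], [0.001, 0, -0.117, 0, 1], [0.001, 0, -0.117, 0, 1], [0.001, 0, -0.117, 0, 1], [0.001, 0, -0.117, 0, 1], [0.001, 0, -0.117, 0, 1]], "grip_force": 20}}

```text
time_s: 2.85
tool_pos: [0.5566, 0.3169, 0.2433]
tool_rot: [-180.0, -0.0, -11.5]
force: [0.4, -0.6, 3.2]
grip_width: 0.0238
```

{"name": "carry_out", "arguments": {"increments": [[0, 0, 0.02, 0, 1], [0, 0, 0.04, 0, 1], [0, 0, 0.07, 0, 1], [0, 0, 0.11, 0, 1], [0, 0, 0.14, 0, 1], [0, 0, 0.16, 0, 1], [0, 0, 0.16, 0, 1]]}}

```text
time_s: 3.55
tool_pos: [0.5572, 0.3169, 0.4062]
tool_rot: [-179.8, -0.2, -11.5]
force: [-0.7, -0.0, -0.3]
grip_width: 0.0236
```

```bash
python3 - <<'E'
from h import *
g=grab('side'); dump('side2.npz',g); save('side2.png',cv2.resize(g[0][180:360,280:440],None,fx=3.3,fy=3.3,interpolation=2))
g=grab('wrist'); dump('wrist2.npz',g); save('wrist2.png',g[0])
E
```

```text
(no output)
```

View pics/side2.png

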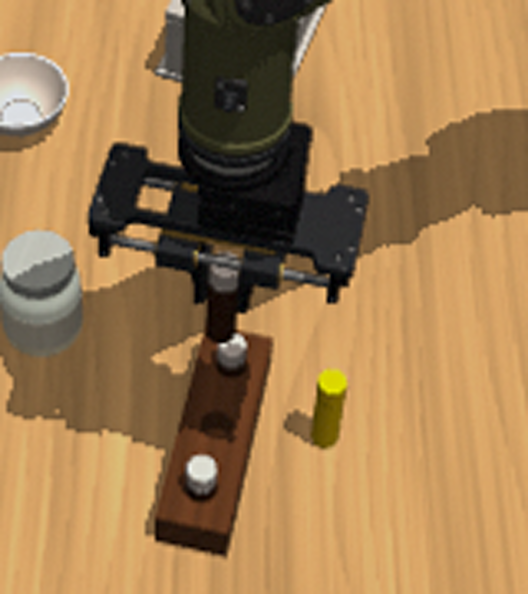

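View pics/wrist2.png

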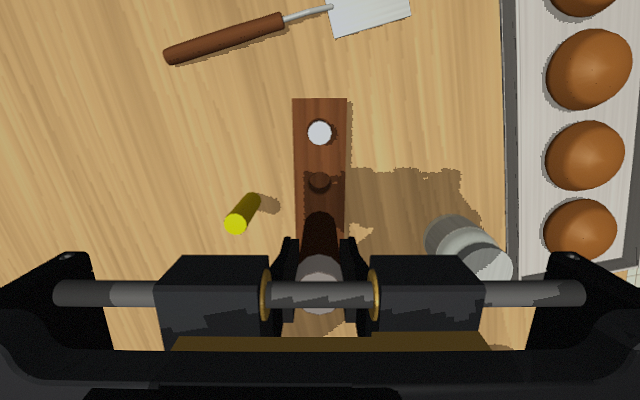

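{"name": "carry_out", "arguments": {"increments": [[-0.066, -0.5095, 0.02, -7.3, 1], [-0.066, -0.5095, 0.02, -7.3, 1], [-0.066, -0.5095, 0.02, -7.3, 1], [-0.066, -0.5095, 0.02, -7.3, 1], [-0.066, -0.5095, 0.02, -7.3, 1], [-0.066, -0.5095, 0.02, -7.3, 1], [-0.066, -0.5095, 0.02, -7.3, 1], [-0.066, -0.5095, 0.02, -7.3, 1], [-0.066, -0.5095, 0.02, -7.3, 1], [-0.066, -0.5095, 0.02, -7.3, 1], [-0.066, -0.5095, 0.02, -7.3, 1], [-0.066, -0.5095, 0.02, -7.3, 1], [-0.066, -0.5095, 0.02, -7.3, 1], [-0.066, -0.5095, 0.02, -7.3, 1]]}}

```text
time_s: 5.05
tool_pos: [0.491, -0.1904, 0.4217]
tool_rot: [-180.0, 0.1, -18.6]
force: [-0.0, 0.4, -0.2]
grip_width: 0.0233
```

```bash
python3 - <<'E'
from h import *
g=grab('wrist'); dump('wrist3.npz',g); save('wrist3.png',g[0])
print(env.get_obs()['tool_pos'])
E
```

```text
[ 0.49104377 -0.19049271  0.42199952]
```

View pics/wrist3.png

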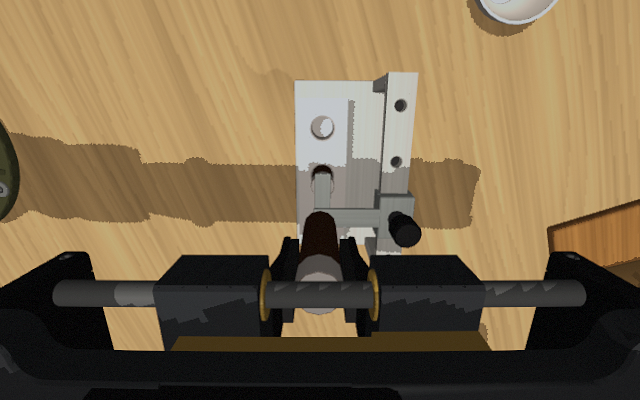

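The wrist view shows the free hole near (322,127), the index holes at (401,105) and (396,161), and the tube held.

```bash
python3 - <<'E'
from h import *
g=grab('wrist'); dump('wrist3.npz',g); print(env.get_obs()['tool_pos'])
save('c_w3.png',cv2.resize(g[0][70:250,285:435],None,fx=5,fy=3.3333*1,interpolation=2) if 0 else cv2.resize(g[0][90:210,290:430],None,fx=5,fy=5,interpolation=2))
E
```

```text
[ 0.49101236 -0.19077039  0.42223871]
```

View pics/c_w3.png

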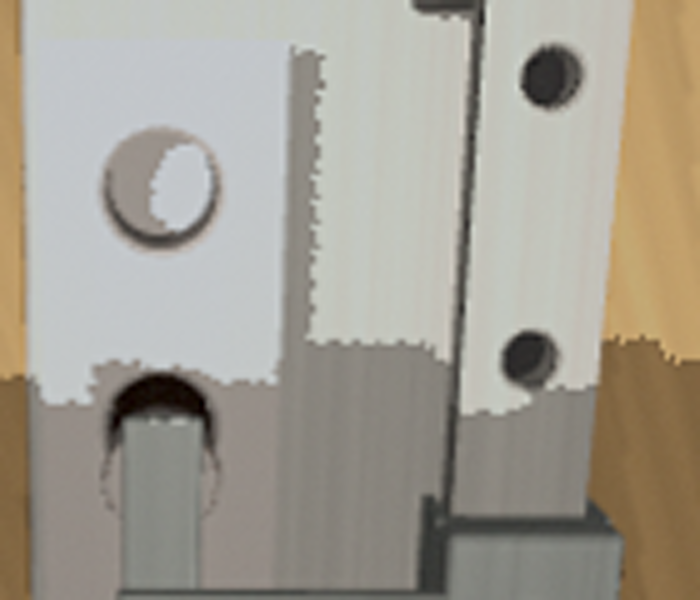

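```bash
python3 - <<'E'
from h import *
g=load('wrist3.npz')
for n,(u,v),z in [('free',(162,188),.05),('i4',(551,76),.097),('i3',(529,358),.097)]:
    p=((u+.5)/5-.5+290,(v+.5)/5-.5+90); print(n,at_z([p],z,*g[2:]).round(4))
E
```

```text
free [[ 0.5138 -0.1321  0.05  ]]
i4 [[ 0.5921 -0.1329  0.097 ]]
i3 [[ 0.5745 -0.1847  0.097 ]]
```

{"name": "carry_out", "arguments": {"increments": [[0.0216, 0.061, 0, -0.1, 1], [0.0216, 0.061, 0, -0.1, 1], [0.0216, 0.061, -0.04, -0.1, 1], [0.0216, 0.061, -0.08, -0.1, 1], [0.0216, 0.061, -0.105, -0.1, 1], [0.0216, 0.061, -0.115, -0.1, 1], [0.0216, 0.061, -0.115, -0.1, 1], [0.0216, 0.061, -0.115, -0.1, 1], [0.0216, 0.061, -0.115, -0.1, 1]]}}

```text
time_s: 6.05
tool_pos: [0.5129, -0.1318, 0.3095]
tool_rot: [-179.9, -0.2, -18.9]
force: [-0.0, -0.3, -0.7]
grip_width: 0.0234
```

```bash
python3 - <<'E'
from h import *
o=env.get_obs(); print(o['tool_pos'],o['tool_rot'],o['force'])
for n,(a,b,c,d) in {'top':(330,195,410,255),'side':(300,110,420,220)}.items():
    g=grab(n); dump(n+'4.npz',g); s=min(800//(c-a),600//(d-b)); save('c_%s4.png'%n,cv2.resize(g[0][b:d,a:c],None,fx=s,fy=s,interpolation=2))
g=grab('wrist'); save('wrist4.png',g[0]); dump('wrist4.npz',g)
E
```

```text
[ 0.51286435 -0.13180542  0.30952848] [-1.79946155e+02 -1.73801520e-01 -1.88671340e+01] [-0.04013958 -0.28123549 -0.67577933]
```

View pics/c_side4.png

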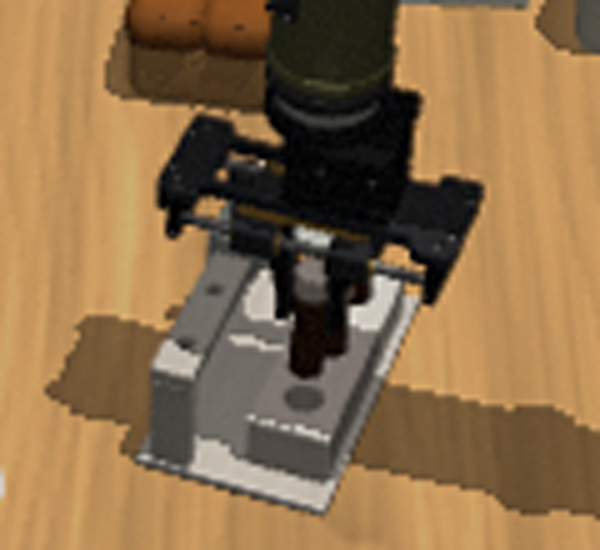

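View pics/wrist4.png

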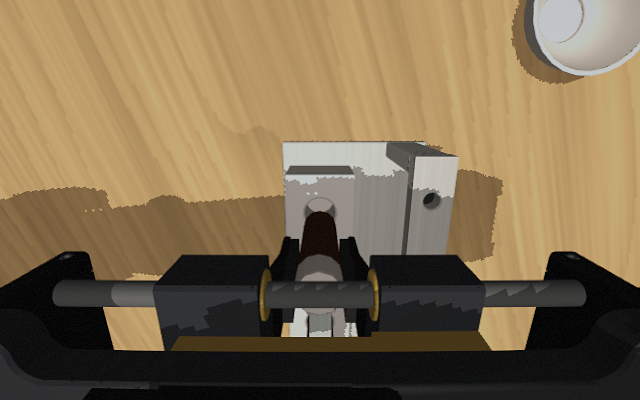

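{"name": "carry_out", "arguments": {"increments": [[0, 0, -0.01, 0, 1], [0, 0, -0.018, 0, 1], [0, 0, -0.022, 0, 1], [0, 0, -0.026, 0, 1], [0, 0, -0.029, 0, 1], [0, 0, -0.029, 0, 1]]}}

```text
time_s: 6.8
tool_pos: [0.5121, -0.1319, 0.2784]
tool_rot: [180.0, -0.0, -18.9]
force: [1.7, 0.1, -0.6]
grip_width: 0.0235
```

```bash
python3 - <<'E'
from h import *
o=env.get_obs(); print(o['tool_pos'],o['tool_rot'],o['force'])
for n,(a,b,c,d) in {'side':(330,150,390,210)}.items():
    g=grab(n); s=min(800//(c-a),600//(d-b)); save('c_%s5.png'%n,cv2.resize(g[0][b:d,a:c],None,fx=s,fy=s,interpolation=2))
g=grab('wrist'); save('wrist5.png',cv2.resize(g[0][140:340,220:470],None,fx=3,fy=3))
E
```

```text
[ 0.51214208 -0.13186723  0.27844153] [ 1.79975852e+02 -1.41761145e-02 -1.88948107e+01] [ 1.69034973  0.1406797  -0.63637675]
```

View pics/c_side5.png

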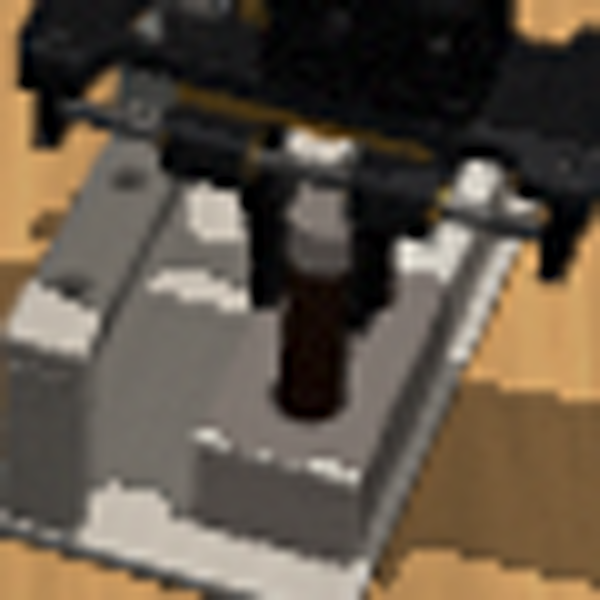

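View pics/wrist5.png

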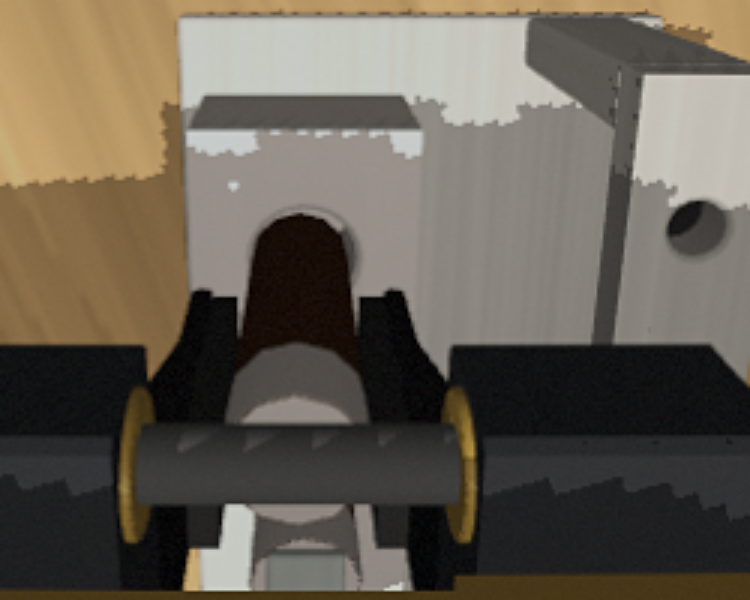

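{"name": "carry_out", "arguments": {"increments": [[0.0008, 0, 0, 0, 1], [0.0008, 0, -0.008, 0, 1], [0.0008, 0, -0.016, 0, 1], [0.0008, 0, -0.024, 0, 1], [0.0008, 0, -0.029, 0, 1], [0.0008, 0, -0.032, 0, 1], [0.0008, 0, -0.034, 0, 1], [0.0008, 0, -0.034, 0, 1]]}}

```text
time_s: 7.7
tool_pos: [0.5128, -0.1317, 0.2445]
tool_rot: [180.0, 0.0, -18.9]
force: [0.1, -0.9, -1.1]
grip_width: 0.0233
```

{"name": "carry_out", "arguments": {"increments": [[0, 0, -0.0015, 0, 1], [0, 0, -0.0025, 0, 1], [0, 0, -0.0025, 0, 1]]}}

```text
time_s: 8.0
tool_pos: [0.513, -0.1318, 0.2432]
tool_rot: [-180.0, -0.0, -18.9]
force: [-1.0, -0.2, 6.0]
grip_width: 0.0231
```

{"name": "carry_out", "arguments": {"increments": [[0, 0, -0.001, 0, -0.3], [0, 0, -0.001, 0, -0.3], [0, 0, -0.001, 0, -0.3], [0, 0, -0.001, 0, -0.3], [0, 0, 0.01, 0, -0.3], [0, 0, 0.04, 0, -0.3], [0, 0, 0.08, 0, -0.3], [0, 0, 0.12, 0, -0.3], [0, 0, 0.16, 0, -0.3], [-0.02, -0.06, 0.16, 0, -0.3], [-0.02, -0.06, 0.16, 0, -0.3], [-0.02, -0.06, 0.16, 0, -0.3], [-0.02, -0.06, 0.16, 0, -0.3]]}}

```text
time_s: 9.3
tool_pos: [0.4927, -0.1914, 0.4022]
tool_rot: [-180.0, 0.0, -18.9]
force: [0.2, 1.2, 0.1]
grip_width: 0.0564
```

```bash
python3 - <<'E'
from h import *
o=env.get_obs(); print(o['time_s'],o['tool_pos'],o['tool_rot'],o['grip_width'])
g=grab('wrist'); dump('wrist6.npz',g); save('wrist6.png',cv2.resize(g[0][60:300,250:450],None,fx=2.5,fy=2.5,interpolation=2))
a,b,c,d=300,110,420,220;g=grab('side');dump('side6.npz',g); save('c_side6.png',cv2.resize(g[0][b:d,a:c],None,fx=5,fy=5,interpolation=2))
E
```

```text
9.3 [ 0.49273527 -0.1914443   0.4022047 ] [-1.79957309e+02  2.40105071e-02 -1.89329097e+01] 0.056443538244057755
```

View pics/wrist6.png

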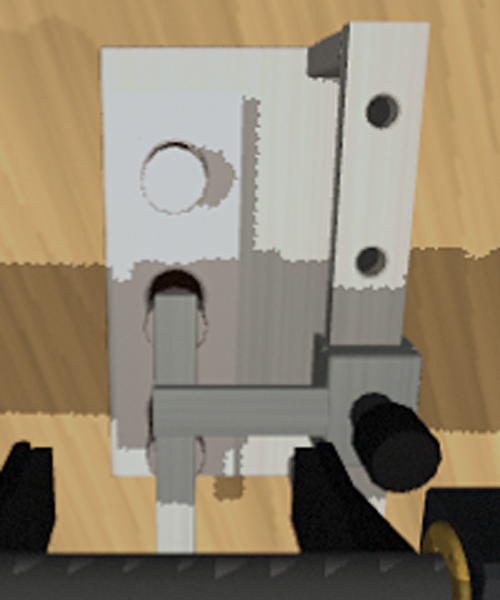

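View pics/c_side6.png

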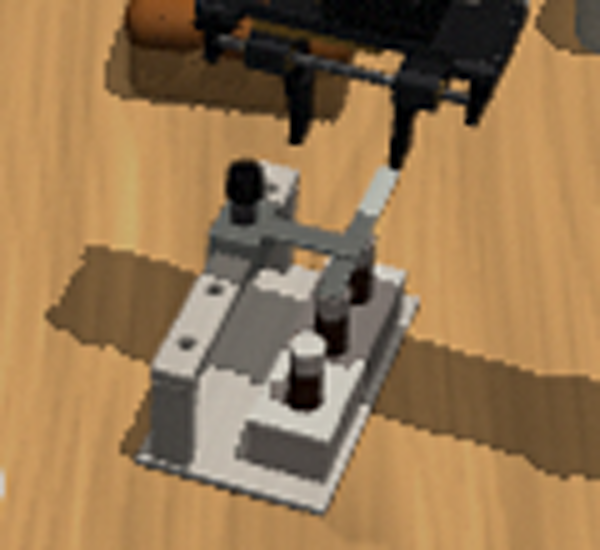

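```bash
python3 - <<'E'
from h import *
g=load('wrist6.npz')
print(at_d([(319.6,131.2),(319,129),(322,134)],*g[1:]).round(4))
f=lambda u,v:((u+.5)/2.5-.5+250,(v+.5)/2.5-.5+60)
print('knob',at_z([f(403,461)],.158,*g[2:]).round(4), at_d([f(403,461)],*g[1:]).round(4))
print('idx',at_z([f(382,110),f(371,261)],.097,*g[2:]).round(4))
print('tube',at_z([f(174,178)],.1,*g[2:]).round(4))
s=load('side6.npz'); print(at_d([(300+310/5,110+340/5)],*s[1:]).round(4))
E
```

```text
[[ 0.5137 -0.1317  0.0982]
 [ 0.5139 -0.1296  0.0995]
 [ 0.515  -0.1346  0.1003]]
knob [[ 0.5565 -0.2364  0.158 ]] [[ 0.5565 -0.2365  0.1579]]
idx [[ 0.5922 -0.1329  0.097 ]
 [ 0.5746 -0.1849  0.097 ]]
tube [[ 0.5136 -0.1312  0.1   ]]
[[ 0.5095 -0.1266  0.1052]]
```

{"name": "carry_out", "arguments": {"increments": [[0.0635, -0.0446, 0, 0, -0.3], [0.0635, -0.0446, 0, 0, -0.3], [0.0635, -0.0446, 0, 0, -0.3], [0.0635, -0.0446, -0.03, 0, -0.3], [0.0635, -0.0446, -0.06, 0, -0.3], [0.0635, -0.0446, -0.085, 0, -0.3], [0.0635, -0.0446, -0.093, 0, -0.3], [0.0635, -0.0446, -0.093, 0, -0.3], [0.0635, -0.0446, -0.093, 0, -0.3]]}}

```text
time_s: 10.3
tool_pos: [0.5568, -0.2361, 0.3104]
tool_rot: [-180.0, -0.1, -18.8]
force: [-0.3, 1.0, 0.3]
grip_width: 0.0564
```

```bash
python3 - <<'E'
from h import *
o=env.get_obs(); print(o['time_s'],o['tool_pos'],o['tool_rot'],o['force'])
g=grab('wrist'); dump('wrist7.npz',g); save('wrist7.png',g[0])
a,b,c,d=300,110,420,220;g=grab('side');dump('side7.npz',g); save('c_side7.png',cv2.resize(g[0][b:d,a:c],None,fx=5,fy=5,interpolation=2))
E
```

```text
10.3 [ 0.55678874 -0.23606274  0.3104196 ] [-1.79990801e+02 -8.24468871e-02 -1.88458978e+01] [-0.26956208  1.01551321  0.30645328]
```

View pics/wrist7.png

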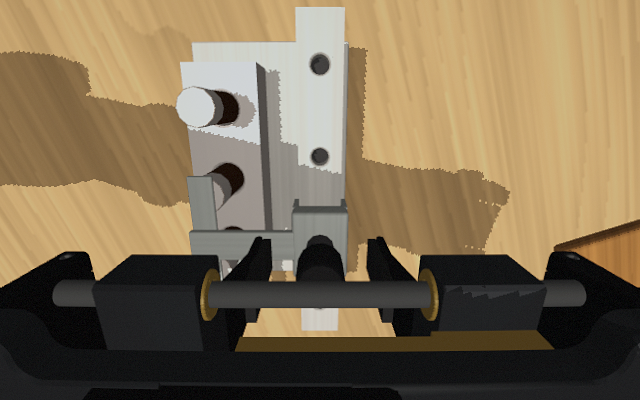

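View pics/c_side7.png

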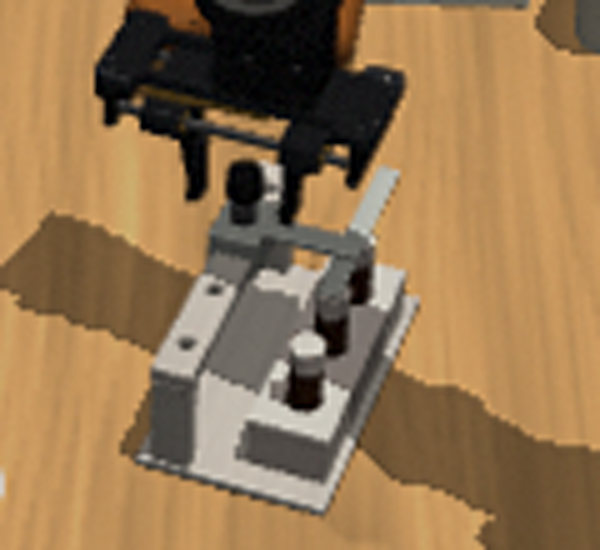

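{"name": "carry_out", "arguments": {"increments": [[0, 0, -0.001, 0, 1], [0, 0, -0.001, 0, 1], [0, 0, -0.001, 0, 1], [0, 0, -0.001, 0, 1], [0, 0, -0.001, 0, 1], [0, 0, -0.001, 0, 1], [0, 0, -0.001, 0, 1]], "grip_force": 40}}

```text
time_s: 11.1
tool_pos: [0.5569, -0.2365, 0.3085]
tool_rot: [180.0, -0.1, -18.9]
force: [3.9, -1.8, -1.5]
grip_width: 0.025
```

```bash
python3 - <<'E'
from h import *
o=env.get_obs(); print(o['time_s'],o['tool_pos'],o['tool_rot'],o['force'],o['grip_width'])
g=load('wrist7.npz')
print(at_z([(320,64),(320,156)],.097,*g[2:]).round(4))
E
```

```text
11.1 [ 0.55689146 -0.23647688  0.30846856] [ 1.79980981e+02 -1.14830485e-01 -1.88799507e+01] [ 3.87875065 -1.82278876 -1.4723738 ] 0.025033447333273912
[[ 0.5927 -0.1337  0.097 ]
 [ 0.5753 -0.185   0.097 ]]
```

{"name": "carry_out", "arguments": {"increments": [[0.0005, -0.0001, 0.004, 0, 1], [0.0005, -0.0001, 0.008, 0, 1], [0.0005, -0.0001, 0.012, 0, 1], [0.0005, -0.0001, 0.0145, 0, 1], [0.0005, -0.0001, 0.0145, 0, 1], [0.0005, -0.0001, 0.0145, 0, 1]]}}

```text
time_s: 11.7
tool_pos: [0.5571, -0.2365, 0.3218]
tool_rot: [179.9, -0.0, -18.9]
force: [5.9, -3.3, -7.0]
grip_width: 0.0244
```

```bash
python3 - <<'E'
from h import *
o=env.get_obs(); print(o['time_s'],o['tool_pos'],o['tool_rot'],o['force'],o['grip_width'])
g=grab('wrist'); dump('wrist8.npz',g); save('wrist8.png',g[0])
a,b,c,d=300,110,420,220;g=grab('side');dump('side8.npz',g); save('c_side8.png',cv2.resize(g[0][b:d,a:c],None,fx=5,fy=5,interpolation=2))
E
```

```text
11.7 [ 0.55707392 -0.23645405  0.32180309] [ 1.79949308e+02 -3.81618185e-02 -1.88836308e+01] [ 5.94999111 -3.29033708 -6.95104802] 0.024388164602042864
```

View pics/wrist8.png

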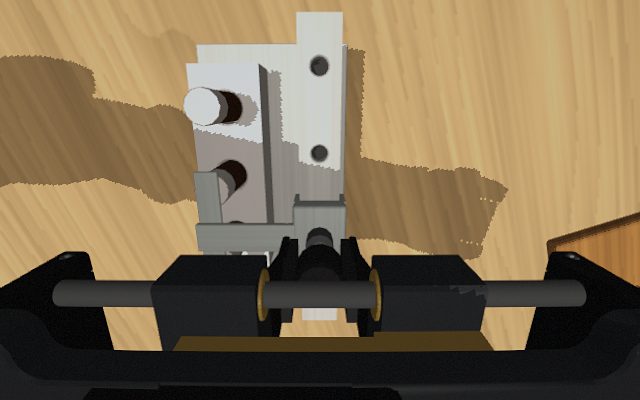

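View pics/c_side8.png

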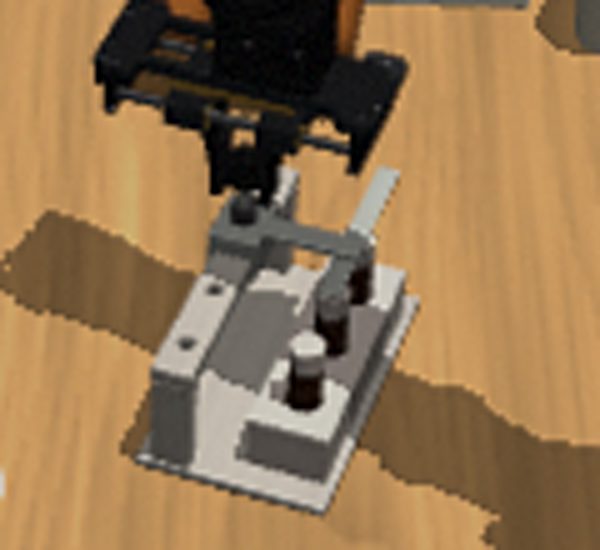

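{"name": "carry_out", "arguments": {"increments": [[0.001, 0.003, 0.001, 0, 1], [0.0027, 0.008, 0.001, 0, 1], [0.0051, 0.015, 0.001, 0, 1], [0.0075, 0.022, 0.001, 0, 1], [0.0099, 0.029, 0.001, 0, 1], [0.0122, 0.036, 0.001, 0, 1], [0.0146, 0.043, 0.001, 0, 1], [0.0163, 0.048, 0.001, 0, 1], [0.0173, 0.051, 0.001, 0, 1], [0.0177, 0.052, 0.001, 0, 1], [0.0177, 0.052, 0.001, 0, 1], [0.0177, 0.052, 0.001, 0, 1]]}}

```text
time_s: 13.0
tool_pos: [0.5748, -0.1846, 0.3227]
tool_rot: [179.9, -0.1, -18.9]
force: [6.6, -1.0, -8.4]
grip_width: 0.0249
```

```bash
python3 - <<'E'
from h import *
o=env.get_obs(); print(o['time_s'],o['tool_pos'],o['tool_rot'],o['force'],o['grip_width'])
g=grab('wrist'); dump('wrist9.npz',g); save('wrist9.png',g[0])
a,b,c,d=300,110,420,220;g=grab('side');dump('side9.npz',g); save('c_side9.png',cv2.resize(g[0][b:d,a:c],None,fx=5,fy=5,interpolation=2))
E
```

```text
13.0 [ 0.57477669 -0.18460658  0.32266268] [ 1.79930148e+02 -5.04278385e-02 -1.88930566e+01] [ 6.63280909 -1.01632449 -8.3674697 ] 0.024893765882328153
```

View pics/wrist9.png

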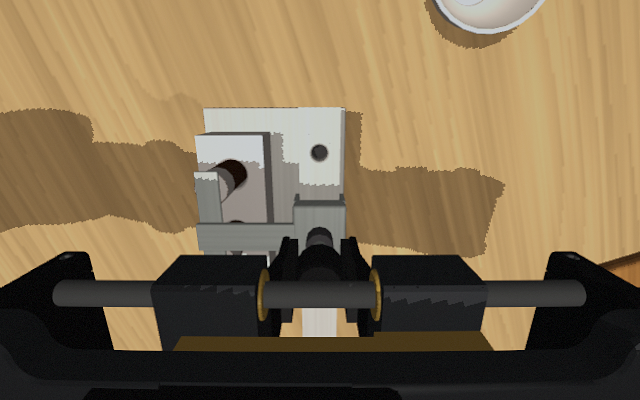

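View pics/c_side9.png

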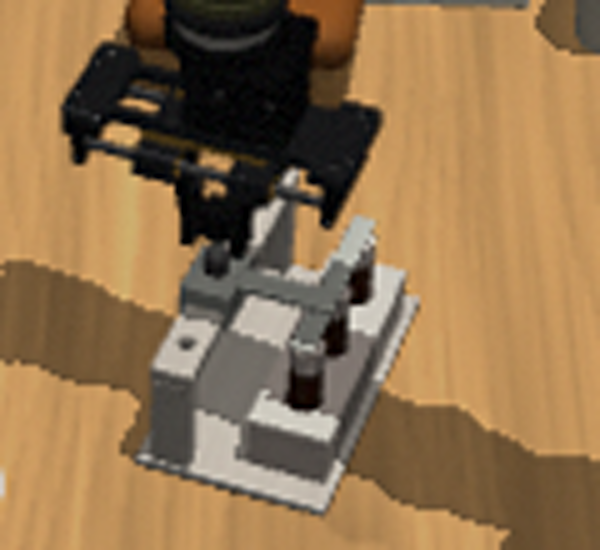

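{"name": "carry_out", "arguments": {"increments": [[0, 0.0001, -0.004, 0, 1], [0, 0.0001, -0.007, 0, 1], [0, 0.0001, -0.01, 0, 1], [0, 0.0001, -0.0125, 0, 1], [0, 0.0001, -0.0145, 0, 1], [0, 0.0001, -0.0145, 0, 1], [0, 0.0001, -0.0145, 0, 1]]}}

```text
time_s: 13.8
tool_pos: [0.5748, -0.1846, 0.3087]
tool_rot: [179.9, -0.1, -18.9]
force: [5.3, -3.6, -5.6]
grip_width: 0.0246
```

{"name": "carry_out", "arguments": {"increments": [[0, 0, -0.0007, 0, 1], [0, 0, -0.0015, 0, 1], [0, 0, -0.0015, 0, 1], [0, 0, -0.0015, 0, 1]]}}

```text
time_s: 14.2
tool_pos: [0.5747, -0.1847, 0.3084]
tool_rot: [180.0, -0.1, -18.9]
force: [2.9, -1.7, 2.2]
grip_width: 0.0247
```

{"name": "carry_out", "arguments": {"increments": [[0, 0, -0.0008, 0, 1], [0, 0, -0.0012, 0, 1], [0, 0, -0.0012, 0, 1], [0, 0, -0.0012, 0, 1], [0, 0, -0.0012, 0, 1]]}}

```text
time_s: 14.7
tool_pos: [0.5747, -0.1848, 0.3083]
tool_rot: [-180.0, -0.1, -18.9]
force: [0.7, -2.3, 9.1]
grip_width: 0.0244
```

```bash
python3 - <<'E'
from h import *
o=env.get_obs(); print(o['time_s'],o['tool_pos'],o['tool_rot'],o['force'],o['grip_width'])
g=grab('wrist'); dump('wrist10.npz',g)
w=[cv2.resize(x[0][180:280,250:350],None,fx=4,fy=4,interpolation=2) for x in (load('wrist7.npz'),g)]
save('w10.png',np.hstack(w))
a,b,c,d=320,130,400,220;g=grab('side');dump('side10.npz',g)
save('c_side10.png',cv2.resize(g[0][b:d,a:c],None,fx=6,fy=6,interpolation=2))
g=grab('top'); save('top10.png',cv2.resize(g[0][150:270,180:440],None,fx=3,fy=3,interpolation=2))
E
```

```text
14.7 [ 0.5747442  -0.18484648  0.30833044] [-1.79975101e+02 -9.31349909e-02 -1.89037965e+01] [ 0.68905904 -2.30260684  9.07637428] 0.024422666025173526
```

View pics/w10.png

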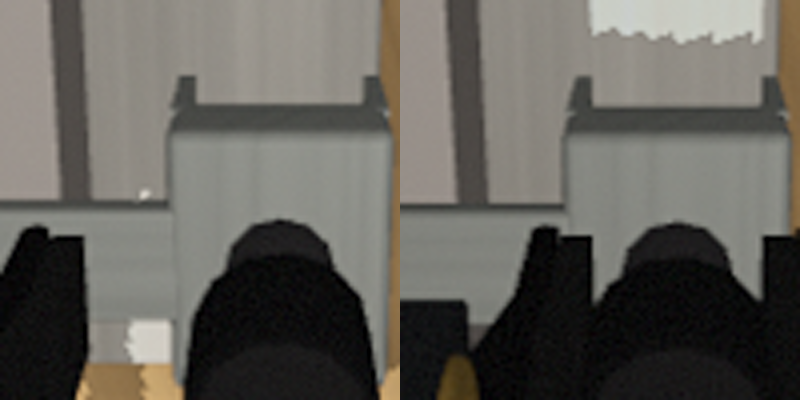

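View pics/c_side10.png

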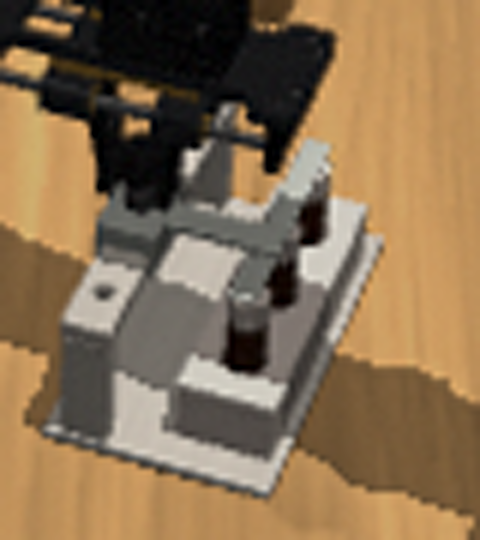

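View pics/top10.png

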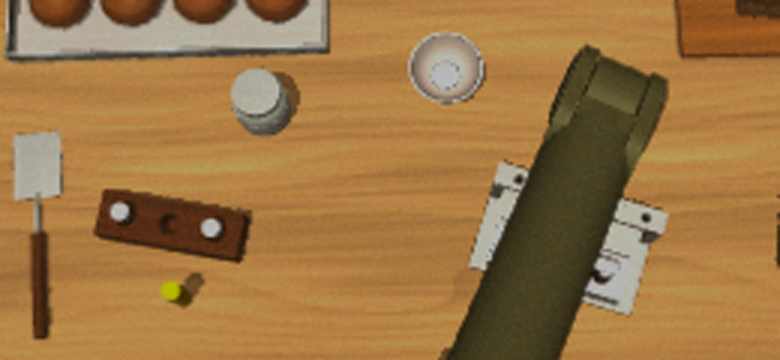

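The knob-to-collar gap matches the earlier picture with the pin home, the strip covers the new tube, and the tool height is back at its home-grip value. I'm handing the job in.

```bash
python3 - <<'E'
from h import *
print(env.sign_off()); o=env.get_obs(); print(o['time_s'],o['tool_pos'],o['force'],o['grip_width'])
E
```

```text
the job is handed in; nothing more can be done
None
the job is handed in; nothing more can be done
```

I carried out the whole task and handed it in at about 15 s, well under the 54 s limit.

- **Tube:** I took the tall tube from the middle hole of the wooden stand and seated it in the rack's empty hole. Its top read about 98–100 mm high in the wrist depth image (100 mm expected). One side-camera depth reading near the cap gave 105 mm, which I put down to pixel noise. The contact force rose to 6 N at the expected seated height.
- **Keeper:** I pulled the knob up about 13–14 mm, slid the keeper 54.8 mm towards the new tube (target 55 mm) and lowered the pin. The side view shows the strip over the new tube, and only the last index hole is still open beyond the keeper.
- **Pin:** The tool ended at 0.3083 m, against 0.3085 m when I first gripped the knob with the pin home. The knob-to-collar gap in the wrist picture matches the earlier home picture. The reaction turned to about 9 N upward, so the plunger is on its stop. I did not test the lock by pushing the keeper sideways.
- **End state:** The gripper still holds the knob at 40 N. In the final top view the short tubes, jar, bowl, spatula and the yellow look-alike are where they were. The arm hides part of the rack in that view, but the side view shows the other two rack tubes still in place.

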